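# Change the worn bench pin

### The job

Change the bench pin: draw the worn pin, with the V-notched nose, out of the holder and lay it in the steel tray; then slide the dovetail of the new pin into the holder's tapered way and push it firmly home, until it wedges tight with its back end flush with the back of the holder. Leave the things around undisturbed.

Things in the scene. Friction and masses are not known exactly. Their poses are not given: they have to be found in the camera images.
- holder: Bench-pin holder, bolted down, immovable: aluminium block 80 mm long (x), 80 mm wide (y), top 34 mm above the counter, on a grey base plate 120 x 108 x 8 mm. A waxed dovetail way, undercut at both sides, open at the top and both ends, runs through it along x. Origin on the counter under the block's middle. +x: direction in which a pin is pushed home; the wide mouth, at -x, looks to the robot.
- way_home (a point): On the way's floor at the block's middle, 20 mm above the counter; axes as the holder's. Way: 14 mm deep; floor 46 mm wide at the mouth (x = -40 mm), 26 mm at the back (x = +40 mm), 7.5 mm narrower at the top. A pin wedges, and friction keeps it, when its origin comes to this point (up to 2 mm beyond if pushed hard). A push of 10 to 15 N seats it.
- way_mouth (a point): On the floor of the way 50 mm short of way_home (-x), axes as the holder's. With its origin over this point a pin can be lowered straight into the way or lifted out, with 2.5 mm of play a side; nearer to home than 35 mm the undercut holds it down and it can only slide, the play closing by 0.125 mm a side per mm. Let go here, the nose-heavy pin tips.
- new_pin: New bench pin, light wood, 147 mm long, at first standing on its dovetail on the counter. Origin: middle of the dovetail's underside; +x is the leading back end, the plain rounded wedge nose points to -x (end at x = -107 mm, z = 17 to 32 mm), z up. Centre of mass x = -22 mm; 0.13 to 0.22 kg. Dovetail: x = -40 to +40 mm, 17 mm high, underside 46 mm wide at x = -40, 26 mm at x = +40 mm.
- new_pin_grip (a point): Where to grip the new pin: on its middle line 15 mm to the nose side of its origin (-x) and 30 mm above the underside of its dovetail; axes as the pin's. Here it is a plain bar 50 mm wide (y) with upright sides, from 17 to 41 mm above the underside of the dovetail and from x = -17 to +55 mm about this point. In the way the bar's underside is 3 mm above the block's top.
- worn_pin: Worn pin, at first in the way, already knocked loose, 4 to 12 mm short of home. Same wood, bar, dovetail, origin and axes as the new pin, but the nose is filed short (x = -83 mm) with a V notch between two horns. Centre of mass x = -10 mm; 0.11 to 0.18 kg.
- worn_pin_grip (a point): The same grip point on the worn pin: 15 mm to the nose side of its origin, 30 mm above the underside of its dovetail, bar 50 mm wide (y).
- tray: Loose, empty steel instrument tray, 118 mm (x) by 208 mm (y), rim 15 mm high. Origin under its centre; inner floor 2 mm up, 98 mm (x) by 188 mm (y). The worn pin fits in with its length along the tray's y, standing on its dovetail.
- cast: Bystander, not to be disturbed: white plaster dental cast, 53 x 68 x 29 mm, left of the holder. Origin under its centre.
- bowl: Bystander, not to be disturbed: green rubber mixing bowl, 119 mm across, 67 mm high, behind the holder. Origin under its centre.
- handpiece: Bystander, not to be disturbed: straight handpiece, 182 mm long, lying on the counter at the robot's right. Origin under its middle.

How it is judged (in metres and radians):
On the way:
1. the worn pin lies in the tray (x of worn_pin in the frame of tray between -0.05 and 0.05 m and y of worn_pin in the frame of tray between -0.085 and 0.085 m and height (world z) of worn_pin below 0.05 m and contact force between worn_pin and the fingers below 0.1 N and contact force between worn_pin and tray above 0.5 N), for 0.2 s.
At the end, for the whole second after the job is handed in: The worn pin lies in the tray. The new pin sits on the way's floor, level and in line, at most 3 mm short of home and wedged: let go and at rest, its dovetail is still squeezed by the way (contact forces add up to over 6 N; a loose pin shows only its 2 N weight). Bystanders moved under 30 mm (x of worn_pin in the frame of tray between -0.05 and 0.05 m and y of worn_pin in the frame of tray between -0.085 and 0.085 m and height (world z) of worn_pin below 0.05 m and contact force between worn_pin and tray above 0.5 N and x of new_pin in the frame of way_home between -0.003 and 0.006 m and y of new_pin in the frame of way_home between -0.002 and 0.002 m and z of new_pin in the frame of way_home between -0.003 and 0.003 m and angle between the x axis of new_pin and the x axis of holder, either way round below 0.05 rad and linear speed of new_pin below 0.01 m/s and linear speed of worn_pin below 0.02 m/s and contact force between new_pin and holder above 6 N); the robot touches nothing.
It fails at once if the cast, the bowl or the handpiece is pushed more than 30 mm from where it stood (distance of any of cast, bowl, handpiece from where it was at the start of the episode above 0.03 m).
It also fails if it takes over 67 s, if anything falls off the work surface, if the arm or the gripper's body presses on something with over 40 N, if the wrist force passes 120 N, or if a joint passes its speed limit or range.

### The arm

A 6-joint arm with a two-finger parallel gripper is mounted at the origin on a cart in front of the work surface, level with it; the furniture and walls round the work are solid. World frame = base frame: x ahead of the robot, y to its left, z up, the work surface at z = 0. Lengths are in m, angles in degrees, forces in N, time in s.
With the tool pointing down it reaches from about 0.35 to 0.875 m from the base axis. Payload 4.2 kg.
Tool frame: the origin (TCP) lies on the centre line of the jaws, within the pads' length; the fingertips stand 11 mm ahead of it and the grasp point (between the pads) lies 8 mm behind it; z points along the fingers, y is the line along which they close (so a half turn about z gives the same grasp; the last joint's range is limited). The gripper opens to 87 mm and grips with 3 to 60 N. Pads are 19 mm wide; open, the fingers measure 117 mm over their backs; the gripper's body (75 mm by 190 mm) begins 51 mm behind the grasp point.
Start: joints at [-50.787, 22.042, 0.453, 0, -68.411, -14.817], TCP at [0.258, -0.569, 0.234] pointing down, gripper open.
Joint ranges: [-179.83, 179.83], [-69.29, 118.12], [-61.27, 80.66], [-181.25, 117.63], [-171.15, -9.14], [-177.46, 177.46]. Speed limits (degrees/s): [159.86, 159.86, 180, 180, 180, 180].

### API

Orientations are given as a 3x3 rotation matrix whose columns are the frame's x, y, z axes.
In Python, from station import r gives the robot as it stands.
- The arm moves only by the tool servo_tool, never from a script. Its argument "commands" is a list that holds one entry, the list of rows, each a list of 7 numbers: the closure, from 0 (fully open) to 1 (shut), then the shift along the tool's x, y, z in mm, then the turn, a rotation vector about the tool's x, y, z in rad. In form: [[[claw, x, y, z, ax, ay, az], ...]]. A call has exactly 5 rows; each row is the pose to reach, as a shift and turn from the pose commanded when the call began, along the tool's axes at that moment; what a row does not reach only later rows make up. A row lasts 1/10 s, in which the tool goes at most 50 mm and 8.59 degrees, less where a joint would pass 70% of its speed; a pose out of reach is approached as far as the arm can. A call with a gripper value outside its range is refused whole. The fingers move at their own pace and stop on an object; the grip force is fixed at half the most. Time passes only in rows, so rows that repeat a pose let the fingers close, or fill a call up. It gives the time, the measured TCP pose, the force, the opening and the grip force at its end, in the units of the state.
- r.sense(): the state, without advancing time (a new reading comes with each control period).
- r.capture(name): name is "scene" or "side" or "wrist"; returns a dict with "pixels" (400x640x3 uint8, red, green, blue), "camera_matrix" (3x3 intrinsics, pixels), "R" (3x3) and "t" (3): a world point X has camera coordinates R X + t. Camera axes: x right, y down, z forward; pixel columns grow to the right and rows downward; lengths in m; the calibration is good to about 2 mm. A picture is of the moment at which its call begins. There is no depth.
- r.finish_job(): hands the job in; it is judged then, once.
The state is a dict: "time_s": time; "joints": joint angles; "joint_velocities": joint speeds; "effort": joint torques, N m; "tcp_pos": TCP position; "ee_rot": TCP orientation; "wrist_force": force on the tool from outside, world axes, zero at the start; "moment": the same for the moment, N m; "gripper_width": opening from 0.0 (shut) to 1.0 (fully open); "gripper_force": force on a finger pad.
Only numpy, scipy, OpenCV 4.12 (cv2) and the standard library are available. Lean on these libraries where they do the work, as an engineer would, in place of code of your own. Each camera call takes 0.05 s, during which the arm holds its last target. There are 200 camera calls.

## Working session

There is one attempt and no reset: what is moved stays moved. The work goes in short steps, Python scripts to look and compute and a tool call to move; the robot and the scene stay as the last step left them, time stands still between calls to the robot, and variables do not carry over. Pictures are saved under pics/ and viewed, at most 13 in all, crops included, and the job is handed in when it is done.

Besides the shell and the picture viewer there is one more tool, called after "Emit:" in YAML: its name, and indented under it one key for each argument. servo_tool: Moves the arm, as the interface text tells. Its arguments: {"type":"object","properties":{"commands":{"type":"array","items":{"type":"array","items":{"type":"array","items":{"type":"number"}}}}},"required":["commands"]}

```bash
ls; mkdir -p pics; python3 - <<'E'
from station import r
import cv2,numpy as np
s=r.sense();print({k:np.round(v,3).tolist() for k,v in s.items()})
for n in("scene","side","wrist"):
    c=r.capture(n);cv2.imwrite(f"pics/{n}0.png",c["pixels"][...,::-1]);np.savez(f"{n}0.npz",**c)
    print(n,np.round(c["camera_matrix"],1).tolist(),np.round(-c["R"].T@c["t"],3))
E
```

```text
pics
{'time_s': 0.0, 'joints': [-50.786, 22.092, 0.381, -0.031, -68.412, -14.819], 'joint_velocities': [-0.012, -0.01, 0.089, -0.024, 0.063, 0.021], 'effort': [-0.0, -39.067, 18.741, 4.22, 0.011, -0.0], 'tcp_pos': [0.258, -0.569, 0.232], 'ee_rot': [[-0.911, -0.413, -0.001], [-0.413, 0.911, 0.002], [0.0, 0.002, -1.0]], 'wrist_force': [0.271, 0.285, 0.612], 'moment': [0.049, 0.001, 0.008], 'gripper_force': 0.0, 'gripper_width': 0.997}
scene [[428.0, 0.0, 318.7], [0.0, 428.0, 202.0], [0.0, 0.0, 1.0]] [-0.157  0.536  1.158]
side [[483.4, 0.0, 321.4], [0.0, 483.4, 202.8], [0.0, 0.0, 1.0]] [-0.032 -1.295  0.923]
wrist [[344.2, 0.0, 310.0], [0.0, 344.2, 206.5], [0.0, 0.0, 1.0]] [ 0.187 -0.6    0.384]
```

View pics/scene0.png

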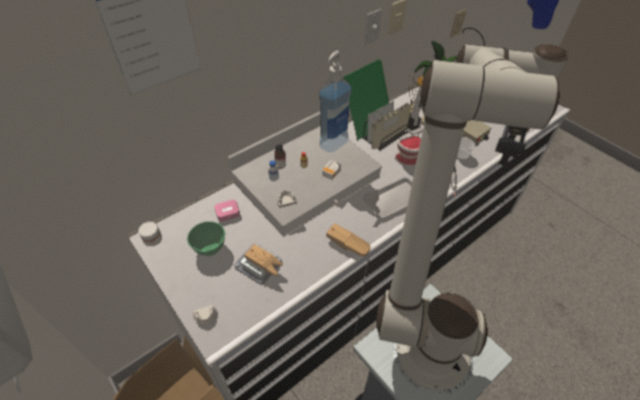

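View pics/side0.png

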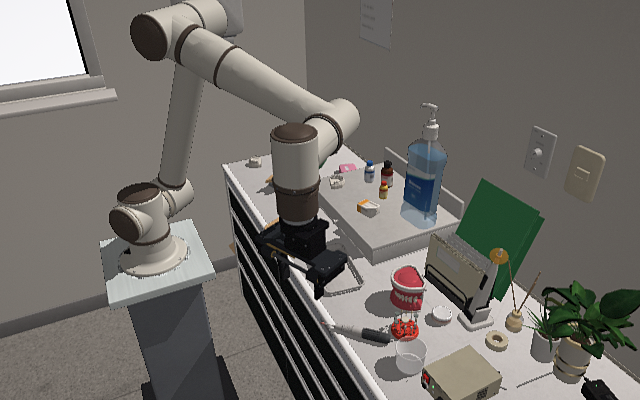

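The scene view shows the holder with the worn pin at about (262,262), the new pin at (348,239), the tray at about (395,195) partly hidden by the arm, the bowl at (207,238) and the cast at (205,313). The side view shows the tray's edge at (345,275) behind the gripper and the handpiece at (357,331).

```bash
cat > h.py <<'E'
import numpy as np,cv2
from station import r
def ray(c,p,z):
    d=c["R"].T@np.linalg.inv(c["camera_matrix"])@np.array([p[0],p[1],1.]);o=-c["R"].T@c["t"]
    return o+d*(z-o[2])/d[2]
def proj(c,X):
    q=c["camera_matrix"]@(c["R"]@np.array(X)+c["t"]);return q[:2]/q[2]
E
python3 - <<'E'
from h import *
c=dict(np.load("scene0.npz"))
for n,p,z in[("worn",(262,262),.06),("holder",(262,262),.034),("new",(348,239),.04),("tray",(395,195),0),("bowl",(207,238),.06),("cast",(205,313),.02)]:print(n,ray(c,p,z).round(3))
w=dict(np.load("wrist0.npz"));print(w["R"].round(3).tolist())
s=dict(np.load("side0.npz"))
print("hp",ray(s,(325,324),.01),ray(s,(388,336),.01),"tray",ray(s,(345,290),0.015))
i=cv2.imread("pics/scene0.png")[160:340,180:440];a=cv2.resize(i,None,fx=3,fy=3,interpolation=cv2.INTER_CUBIC)
b=cv2.imread("pics/wrist0.png")
cv2.imwrite("pics/c1.png",a[:540]);print(a.shape)
E
```

```text
worn [0.499 0.221 0.06 ]
holder [0.515 0.213 0.034]
new [ 0.412 -0.051  0.04 ]
tray [ 0.475 -0.336  0.   ]
bowl [0.681 0.307 0.06 ]
cast [0.48  0.433 0.02 ]
[[-0.413, 0.911, 0.001], [0.874, 0.396, 0.281], [0.256, 0.117, -0.96]]
hp [ 0.34297987 -0.50260364  0.01      ] [ 0.46394774 -0.60807099  0.01      ] tray [ 0.44509398 -0.41914284  0.015     ]
(540, 780, 3)
```

View pics/c1.png

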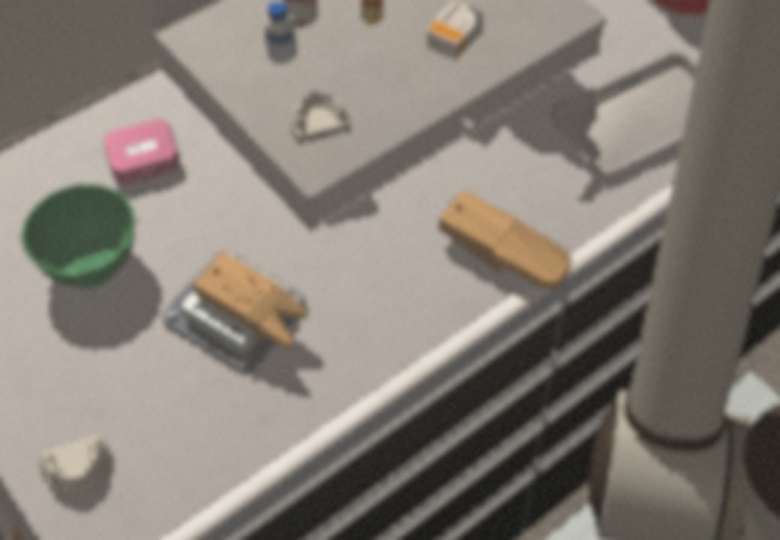

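View pics/wrist0.png

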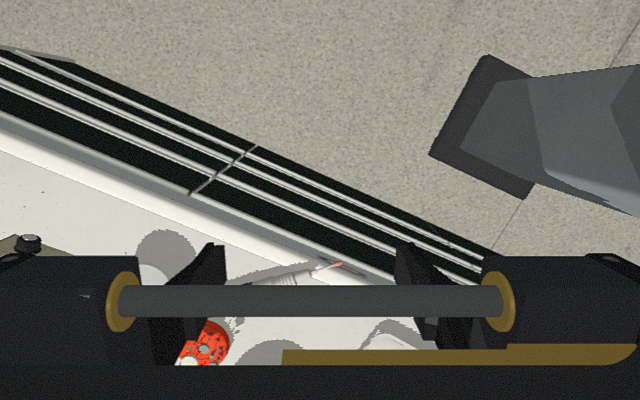

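The crop shows the worn pin with its notched nose at crop (290,320) pointing to the robot side, the new pin from (445,205) to (565,280), and the tray's corner at about (600,185)–(680,60). The wrist view shows only the handpiece at (290,280) and the counter edge; the camera looks to the tool's +x side.

```bash
cat >> h.py <<'E'
def wood(im,lo=(8,90,70),hi=(22,255,255)):
    m=cv2.inRange(cv2.cvtColor(im,cv2.COLOR_RGB2HSV),lo,hi)
    m=cv2.morphologyEx(m,cv2.MORPH_OPEN,np.ones((3,3)))
    return sorted(cv2.findContours(m,cv2.RETR_EXTERNAL,cv2.CHAIN_APPROX_NONE)[0],key=cv2.contourArea)[::-1]
def topshape(c,cnt,z):
    P=np.array([ray(c,p,z)[:2]*1000 for p in cnt[:,0]]).astype(np.float32)
    return P,cv2.minAreaRect(P)
def goto(p,yaw):
    """shift/turn in tool axes to a tool-down pose; p metres, yaw(deg)= direction of tool x"""
    from scipy.spatial.transform import Rotation as Ro
    s=r.sense();R=np.array(s["ee_rot"]);a=np.radians(yaw)
    T=np.array([[np.cos(a),np.sin(a),0],[np.sin(a),-np.cos(a),0],[0,0,-1]])
    print("at",(1000*np.array(s["tcp_pos"])).round(1),"yaw",np.degrees(np.arctan2(R[1,0],R[0,0])).round(1),"shift mm",(1000*R.T@(np.array(p)-s["tcp_pos"])).round(1),"turn",Ro.from_matrix(R.T@T).as_rotvec().round(3))
E
python3 - <<'E'
from h import *
c=dict(np.load("scene0.npz"))
for k in wood(c["pixels"])[:4]:
    P,q=topshape(c,k,.041 if cv2.boundingRect(k)[0]>310 else .061);print(cv2.contourArea(k),cv2.boundingRect(k),q,cv2.boxPoints(q).round().tolist())
# tray from scene crop: front corner, far-side
for u in[(600,190),(680,60),(595,98)]:print(ray(c,(u[0]/3+180,u[1]/3+160),.015).round(3))
goto((.43,-.2,.3),0)
E
```

```text
1299.0 (156, 361, 67, 39) ((317.6704406738281, 548.1004028320312), (159.81771850585938, 91.96530151367188), 51.50214767456055) [[232.0, 514.0], [304.0, 457.0], [403.0, 582.0], [331.0, 639.0]]
562.5 (328, 225, 41, 30) ((409.5921325683594, -47.0446662902832), (148.5426025390625, 59.46780776977539), 10.70473861694336) [[331.0, -32.0], [342.0, -90.0], [488.0, -62.0], [477.0, -4.0]]
450.0 (246, 245, 35, 30) ((502.76263427734375, 210.35850524902344), (123.9370346069336, 51.72084426879883), 16.180479049682617) [[436.0, 218.0], [450.0, 168.0], [569.0, 203.0], [555.0, 252.0]]
42.0 (417, 76, 7, 10) ((883.7999877929688, -900.967041015625), (26.6870174407959, 78.1368179321289), 36.09036636352539) [[850.0, -877.0], [896.0, -940.0], [918.0, -925.0], [872.0, -862.0]]
[ 0.407 -0.192  0.015]
[ 0.493 -0.412  0.015]
[ 0.512 -0.285  0.015]
at [ 258.  -568.8  232.7] yaw -155.6 shift mm [-308.9  265.   -66.9] turn [ 1.000e-03  2.000e-03 -2.716e+00]
```

```bash
cat >> h.py <<'E'
def plan(wps,start=None):
    """wps: list of (x,y,z mm, yaw deg): end-of-call poses; prints tool-frame shift and z turn of each call"""
    s=r.sense();R=np.array(s["ee_rot"])
    x0=np.array(s["tcp_pos"])*1000;y0=np.degrees(np.arctan2(R[1,0],R[0,0]))
    print("from",x0.round(1),y0.round(2),"tilt",R[:2,2].round(4))
    for w in wps:
        a=np.radians(y0);d=np.array(w[:3])-x0
        print(w,"shift",[round(d[0]*np.cos(a)+d[1]*np.sin(a),1),round(d[0]*np.sin(a)-d[1]*np.cos(a),1),round(-d[2],1)],"az",round(-np.radians((w[3]-y0)),3))
        x0=np.array(w[:3]);y0=w[3]
E
python3 - <<'E'
from h import *
plan([(270,-500,300,-115),(310,-340,340,-75),(340,-180,340,-35),(370,-50,340,5)])
E
```

```text
from [ 258.  -568.8  232.7] -155.61 tilt [-0.0008  0.0015]
(270, -500, 300, -115) shift [np.float64(-39.3), np.float64(57.7), np.float64(-67.3)] az -0.709
(310, -340, 340, -75) shift [np.float64(-161.9), np.float64(31.4), np.int64(-40)] az -0.698
(340, -180, 340, -35) shift [np.float64(-146.8), np.float64(-70.4), np.int64(0)] az -0.698
(370, -50, 340, 5) shift [np.float64(-50.0), np.float64(-123.7), np.int64(0)] az -0.698
```

Emit:
servo_tool:
  commands:
    - [[0, -8, 12, -14, 0, 0, -0.142], [0, -16, 23, -27, 0, 0, -0.284], [0, -24, 35, -40, 0, 0, -0.426], [0, -32, 46, -54, 0, 0, -0.568], [0, -39, 58, -67, 0, 0, -0.709]]

```text
time_s: 0.65
tcp_pos: [0.2698, -0.4995, 0.3007]
ee_rot: [[-0.417, -0.909, -0.0], [-0.909, 0.417, 0.001], [-0.0, 0.0, -1.0]]
wrist_force: [-0.1, 0.9, 0.2]
gripper_width: 1.002
gripper_force: 0.0
```

Emit:
servo_tool:
  commands:
    - [[0, -32, 6, -8, 0, 0, -0.14], [0, -65, 13, -16, 0, 0, -0.28], [0, -97, 19, -24, 0, 0, -0.42], [0, -130, 25, -32, 0, 0, -0.56], [0, -162, 31, -40, 0, 0, -0.698]]

```text
time_s: 1.15
tcp_pos: [0.31, -0.3389, 0.3406]
ee_rot: [[0.264, -0.964, -0.0], [-0.964, -0.264, 0.0], [-0.0, 0.0, -1.0]]
wrist_force: [0.8, -0.3, 0.1]
gripper_width: 1.001
gripper_force: 0.0
```

Emit:
servo_tool:
  commands:
    - [[0, -29, -14, 0, 0, 0, -0.14], [0, -59, -28, 0, 0, 0, -0.28], [0, -88, -42, 0, 0, 0, -0.42], [0, -117, -56, 0, 0, 0, -0.56], [0, -147, -70, 0, 0, 0, -0.698]]

```text
time_s: 1.65
tcp_pos: [0.3393, -0.1789, 0.3404]
ee_rot: [[0.822, -0.569, 0.0], [-0.569, -0.822, 0.0], [-0.0, -0.0, -1.0]]
wrist_force: [0.2, -0.0, -0.8]
gripper_width: 1.0
gripper_force: 0.0
```

Emit:
servo_tool:
  commands:
    - [[0, -12, -31, 0, 0, 0, -0.175], [0, -25, -62, 0, 0, 0, -0.35], [0, -37, -93, 0, 0, 0, -0.525], [0, -50, -124, 0, 0, 0, -0.698], [0, -50, -124, 0, 0, 0, -0.698]]

```text
time_s: 2.15
tcp_pos: [0.3701, -0.0473, 0.3403]
ee_rot: [[0.995, 0.097, 0.0], [0.097, -0.995, 0.001], [0.0, -0.001, -1.0]]
wrist_force: [-0.5, -0.8, -0.2]
gripper_width: 0.997
gripper_force: 0.0
```

```bash
python3 - <<'E'
from h import *
c=r.capture("wrist");cv2.imwrite("pics/w1.png",c["pixels"][...,::-1]);np.savez("w1.npz",**c)
s=r.sense();print(s["time_s"],np.round(s["tcp_pos"],4),np.round(s["joints"],1))
E
```

```text
2.2 [ 0.3698 -0.0483  0.3403] [ 17.9  -7.7 -19.3  -0.  -78.5  77.7]
```

View pics/w1.png

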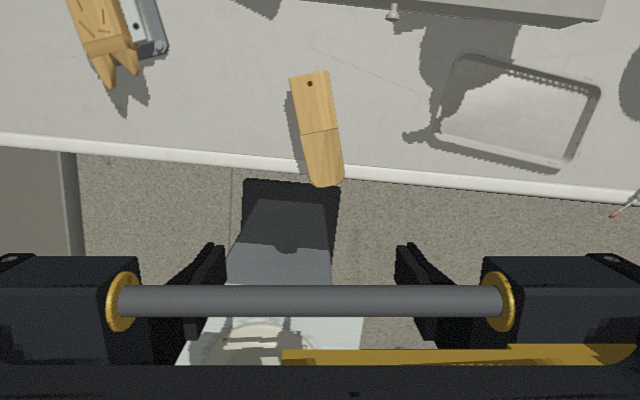

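The wrist view shows the new pin from (310,75) to (325,185), the worn pin with V notch at (120,75) in the holder, and the tray with rim corners near (455,55), (603,88), (565,172) and (430,130), beside a raised shelf whose edge is near row 20.

```bash
python3 - <<'E'
from h import *
c=dict(np.load("w1.npz"))
for k in wood(c["pixels"])[:3]:
    b=cv2.boundingRect(k)
    if b[1]>200: continue
    P,q=topshape(c,k,.041 if b[0]>200 else .061);print(b,[np.round(v,1) for v in q],cv2.boxPoints(q).round().tolist())
t=[(455,52),(605,85),(565,173),(430,134)]
T=np.array([ray(c,p,.015)[:2]*1000 for p in t]);print(T.round(),T.mean(0).round(),np.linalg.norm(np.roll(T,-1,0)-T,axis=1).round(), np.degrees(np.arctan2(*(T[0]+T[3]-T[1]-T[2])[::-1])))
s=dict(np.load("scene0.npz"))
for u in[(310,200),(315,228)]:
  for z in(0,.03,.05,.07): print(u,z,ray(s,(u[0]/3+180,u[1]/3+160),z).round(3))
E
```

```text
(290, 71, 54, 117) [array([414.3, -52.9]), array([144.2,  48.7]), np.float64(16.6)] [[338.0, -50.0], [352.0, -97.0], [490.0, -56.0], [476.0, -9.0]]
(67, 0, 73, 90) [array([496.1, 197.9]), array([100.4,  58.9]), np.float64(25.0)] [[438.0, 203.0], [463.0, 150.0], [554.0, 192.0], [529.0, 246.0]]
[[ 529. -216.]
 [ 509. -420.]
 [ 391. -404.]
 [ 425. -205.]] [ 464. -311.] [205. 120. 202. 105.] 82.27596898941744
(310, 200) 0 [0.608 0.067 0.   ]
(310, 200) 0.03 [0.589 0.079 0.03 ]
(310, 200) 0.05 [0.575 0.088 0.05 ]
(310, 200) 0.07 [0.562 0.096 0.07 ]
(315, 228) 0 [0.573 0.086 0.   ]
(315, 228) 0.03 [0.554 0.098 0.03 ]
(315, 228) 0.05 [0.541 0.105 0.05 ]
(315, 228) 0.07 [0.529 0.113 0.07 ]
```

```bash
python3 - <<'E'
from h import *
plan([(400,175,240,16)])
E
```

```text
from [369.8 -48.3 340.3] 5.61 tilt [-0.0004  0.0003]
(400, 175, 240, 16) shift [np.float64(51.9), np.float64(-219.3), np.float64(100.3)] az -0.181
```

Emit:
servo_tool:
  commands:
    - [[0, 9, -37, 17, 0, 0, -0.036], [0, 18, -74, 34, 0, 0, -0.072], [0, 27, -111, 51, 0, 0, -0.11], [0, 36, -148, 68, 0, 0, -0.145], [0, 45, -185, 85, 0, 0, -0.18]]

```text
time_s: 2.7
tcp_pos: [0.3983, 0.1393, 0.255]
ee_rot: [[0.965, 0.263, 0.0], [0.263, -0.965, 0.0], [0.0, -0.0, -1.0]]
wrist_force: [1.4, -0.8, 0.5]
gripper_width: 0.996
gripper_force: 0.0
```

Emit:
servo_tool:
  commands:
    - [[0, 1, -36, 15, 0, 0, 0], [0, 1, -36, 15, 0, 0, 0], [0, 1, -36, 15, 0, 0, 0], [0, 1, -36, 15, 0, 0, 0], [0, 1, -36, 15, 0, 0, 0]]

```text
time_s: 3.2
tcp_pos: [0.3903, 0.1725, 0.2412]
ee_rot: [[0.965, 0.262, 0.001], [0.262, -0.965, 0.001], [0.001, -0.001, -1.0]]
wrist_force: [0.7, 0.6, -0.3]
gripper_width: 1.003
gripper_force: 0.0
```

```bash
python3 - <<'E'
from h import *
c=r.capture("wrist");cv2.imwrite("pics/w2.png",c["pixels"][...,::-1]);np.savez("w2.npz",**c)
for k in wood(c["pixels"])[:2]:
    P,q=topshape(c,k,.061);print(cv2.boundingRect(k),[np.round(v,1) for v in q],cv2.boxPoints(q).round().tolist())
plan([])
E
```

```text
(482, 143, 72, 113) [array([428.7, -26.7]), array([115.8,  61.9]), np.float64(15.2)] [[365.0, -12.0], [381.0, -72.0], [493.0, -41.0], [476.0, 18.0]]
(276, 0, 59, 124) [array([498.6, 205.9]), array([102.6,  48.6]), np.float64(18.1)] [[442.0, 213.0], [457.0, 167.0], [555.0, 199.0], [540.0, 245.0]]
from [390.2 172.5 241.1] 15.19 tilt [0.001  0.0009]
```

View pics/w2.png

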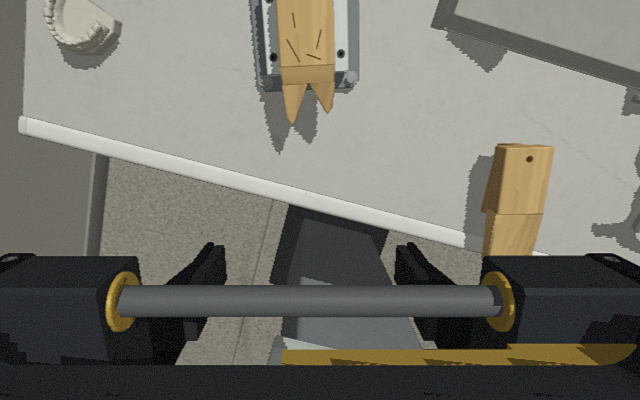

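The view from near the holder shows the worn pin's bar between columns 278 and 335, its nose line at row ~66 and the horns at rows 85–124; the far end is cut off at the top. The cast is at (80,20) and the new pin at (515,200).

```bash
cat >> h.py <<'E'
def bar(c,k,rows,z):
    p=k[:,0];E=[]
    for f in(np.min,np.max):
        P=np.array([ray(c,(f(p[p[:,1]==v,0]),v),z)[:2]*1000 for v in rows if (p[:,1]==v).any()])
        vx,vy,x,y=cv2.fitLine(P.astype(np.float32),cv2.DIST_HUBER,0,.01,.01).ravel()
        if vx<0:vx,vy=-vx,-vy
        E.append((np.degrees(np.arctan2(vy,vx)),P.mean(0)))
    a=np.mean([e[0] for e in E]);m=(E[0][1]+E[1][1])/2;n=np.array([-np.sin(np.radians(a)),np.cos(np.radians(a))])
    print("edges",[np.round(e[0],2) for e in E],"mid",m.round(1),"width",((E[0][1]-E[1][1])@n).round(1));return a,m
E
python3 - <<'E'
from h import *
c=dict(np.load("w2.npz"))
k=wood(c["pixels"])[1]
bar(c,k,range(4,62),.061)
print(ray(c,(308,66),.061),ray(c,(308,82),.044))
E
```

```text
edges [np.float32(18.32), np.float32(17.86)] mid [522.2 213.6] width 47.7
[0.4966481 0.2041738 0.061    ] [0.48461173 0.2010251  0.044     ]
```

```bash
python3 - <<'E'
from h import *
plan([(450,189,180,17.5)])
E
```

```text
from [390.2 172.5 241.1] 15.19 tilt [0.001  0.0009]
(450, 189, 180, 17.5) shift [np.float64(62.0), np.float64(-0.3), np.float64(61.1)] az -0.04
```

Emit:
servo_tool:
  commands:
    - [[0, 20, 0, 20, 0, 0, -0.02], [0, 40, 0, 40, 0, 0, -0.04], [0, 62, 0, 61, 0, 0, -0.04], [0, 62, 0, 61, 0, 0, -0.04], [0, 62, 0, 61, 0, 0, -0.04]]

```text
time_s: 3.75
tcp_pos: [0.4498, 0.1889, 0.1794]
ee_rot: [[0.954, 0.301, -0.001], [0.301, -0.954, -0.001], [-0.001, 0.001, -1.0]]
wrist_force: [-1.0, 0.3, 0.3]
gripper_width: 1.006
gripper_force: 0.0
```

```bash
python3 - <<'E'
from h import *
c=r.capture("wrist");cv2.imwrite("pics/w3.png",c["pixels"][...,::-1]);np.savez("w3.npz",**c)
for k in wood(c["pixels"])[:2]:
    P,q=topshape(c,k,.061);b=cv2.boundingRect(k);print(b,[np.round(v,1) for v in q])
    if b[1]<100: bar(c,k,range(b[1]+10,b[1]+70),.061)
plan([])
E
```

```text
(275, 42, 68, 158) [array([508.9, 209.1]), array([116.2,  49.1]), np.float64(18.2)]
edges [np.float32(18.02), np.float32(18.97)] mid [538.5 218.8] width 48.1
(381, 344, 214, 21) [array([360.3, -13. ]), array([ 22.3, 200.7]), np.float64(17.5)]
from [449.8 189.1 180.2] 17.54 tilt [0.0006 0.0003]
```

View pics/w3.png

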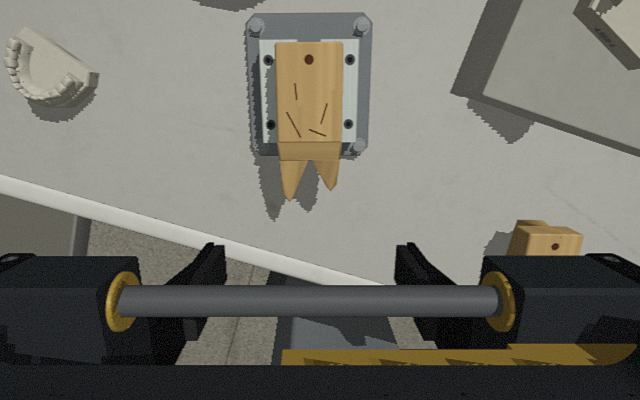

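The picture shows the whole worn pin (rows 42–200, columns 275–343) in the holder block (corners about (259,39), (358,39), (261,157)) on the base plate (247–371, rows 13–157).

```bash
python3 - <<'E'
from h import *
c=dict(np.load("w3.npz"))
print("back",(ray(c,(309,42),.061)*1000).round(1),"line",(ray(c,(309,142),.061)*1000).round(1))
im=c["pixels"];hsv=cv2.cvtColor(im,cv2.COLOR_RGB2HSV)
# rows/cols intensity profiles for block & plate edges
g=cv2.cvtColor(im,cv2.COLOR_RGB2GRAY).astype(int)
for v in(50,80,110,140): print(v,"L",g[v,240:280].tolist(),"R",g[v,340:378].tolist())
print("col268",g[5:50,264].tolist(), g[120:170,266].tolist())
E
```

```text
back [564.2 226.5  61. ] line [496.8 205.3  61. ]
50 L [166, 165, 168, 169, 142, 95, 77, 96, 116, 118, 108, 115, 114, 113, 110, 110, 111, 105, 108, 135, 176, 184, 181, 181, 176, 181, 179, 181, 183, 178, 182, 183, 182, 184, 155, 106, 131, 146, 143, 148] R [146, 144, 137, 160, 181, 182, 181, 183, 183, 184, 188, 184, 185, 182, 181, 182, 183, 185, 155, 118, 104, 110, 110, 116, 113, 113, 111, 110, 110, 115, 106, 136, 162, 163, 162, 164, 167, 163]
80 L [162, 163, 165, 163, 166, 167, 139, 88, 85, 106, 115, 117, 117, 90, 64, 65, 64, 56, 57, 63, 121, 168, 183, 184, 179, 180, 152, 104, 100, 105, 104, 103, 106, 103, 106, 98, 111, 133, 146, 144] R [147, 144, 148, 166, 178, 180, 182, 181, 181, 184, 184, 180, 179, 180, 181, 183, 180, 164, 123, 113, 115, 112, 112, 115, 115, 114, 113, 112, 112, 103, 141, 164, 165, 165, 162, 164, 163, 165]
110 L [164, 162, 165, 167, 162, 162, 164, 143, 100, 79, 96, 114, 115, 95, 61, 59, 54, 60, 65, 55, 61, 97, 159, 182, 181, 180, 148, 105, 99, 108, 105, 103, 99, 105, 99, 103, 96, 114, 135, 146] R [145, 144, 163, 177, 178, 180, 180, 180, 180, 184, 180, 181, 178, 179, 
[... 261 characters left out ...]
 92, 101, 102, 104, 102, 98, 99, 100, 99, 116, 135] R [146, 155, 169, 179, 176, 180, 178, 180, 182, 183, 180, 180, 178, 178, 180, 164, 134, 125, 118, 125, 130, 131, 132, 127, 122, 118, 104, 113, 149, 165, 164, 164, 164, 165, 167, 165, 164, 165]
col268 [161, 164, 162, 163, 162, 166, 163, 165, 109, 116, 116, 117, 113, 114, 112, 111, 111, 117, 130, 120, 121, 134, 130, 124, 117, 123, 112, 102, 107, 114, 111, 112, 109, 113, 137, 181, 178, 178, 176, 177, 175, 180, 177, 181, 178] [183, 157, 131, 95, 94, 112, 111, 152, 159, 182, 179, 178, 178, 179, 181, 181, 181, 178, 183, 180, 180, 187, 166, 83, 64, 69, 68, 69, 70, 67, 66, 71, 66, 59, 57, 52, 95, 94, 96, 98, 94, 92, 93, 90, 95, 92, 91, 100, 93, 96]
```

```bash
python3 - <<'E'
from h import *
c=dict(np.load("w3.npz"))
f=lambda u,v,z=.034:ray(c,(u,v),z)[:2]*1000
L=[f(259.5,50),f(263,140)];R=[f(358.5,50),f(356,140)]
an=lambda P:np.degrees(np.arctan2(*(P[0]-P[1])[::-1]))
print("angles",an(L),an(R),"width",np.linalg.norm(L[0]-R[0]))
a=np.radians((an(L)+an(R))/2);e=np.array([np.cos(a),np.sin(a)]);n=np.array([-e[1],e[0]])
back=f(264,39.3)@e;front=f(266,142.6)@e;mid=np.mean([p@n for p in L+R])
print("deg",np.degrees(a),"len",back-front,"centre",e*(back+front)/2+n*mid)
pb=f(309,42,.061)@e-40;pl=f(309,142,.061)@e+32
ed=[f(u,v,.061)@n for u,v in((275.5,50),(343,50),(278,130),(341,130))]
print("pin origin from back/line rel holder",pb-(back+front)/2,pl-(back+front)/2,"lat",[round(x-mid,1) for x in ed])
P=e*((pb+pl)/2-15)+n*mid;print("grip",P)
plan([(P[0],P[1],110,np.degrees(a)),(P[0],P[1],50,np.degrees(a))])
E
```

```text
angles 17.555179994549466 18.05986787544248 width 78.35606620128779
deg 17.807523934995974 len 80.15101444681045 centre [532.11986841 216.29195982]
pin origin from back/line rel holder -6.369653654798185 -5.015273462222467 lat [np.float64(24.1), np.float64(-24.5), np.float64(24.1), np.float64(-24.2)]
grip [512.41879647 209.96378371]
from [449.8 189.1 180.2] 17.54 tilt [0.0006 0.0003]
(np.float64(512.4187964732835), np.float64(209.9637837083815), 110, np.float64(17.807523934995974)) shift [np.float64(66.0), np.float64(-1.0), np.float64(70.2)] az -0.005
(np.float64(512.4187964732835), np.float64(209.9637837083815), 50, np.float64(17.807523934995974)) shift [np.float64(0.0), np.float64(0.0), np.float64(60.0)] az -0.0
```

Emit:
servo_tool:
  commands:
    - [[0, 25, 0, 20, 0, 0, -0.005], [0, 50, -1, 45, 0, 0, -0.005], [0, 66, -1, 70, 0, 0, -0.005], [0, 66, -1, 90, 0, 0, -0.005], [0, 66, -1, 100, 0, 0, -0.005]]

```text
time_s: 4.3
tcp_pos: [0.5117, 0.2101, 0.079]
ee_rot: [[0.952, 0.307, -0.001], [0.307, -0.952, -0.0], [-0.001, 0.0, -1.0]]
wrist_force: [-0.5, 0.3, 0.3]
gripper_width: 1.002
gripper_force: 0.0
```

Emit:
servo_tool:
  commands:
    - [[0, 0, 0, 12, 0, 0, 0], [0, 0, 0, 24, 0, 0, 0], [0, 0, 0, 30, 0, 0, 0], [0, 0, 0, 30, 0, 0, 0], [0.2, 0, 0, 30, 0, 0, 0]]

```text
time_s: 4.8
tcp_pos: [0.5126, 0.2108, 0.05]
ee_rot: [[0.952, 0.307, 0.001], [0.307, -0.952, 0.0], [0.001, -0.0, -1.0]]
wrist_force: [0.1, -0.2, -0.4]
gripper_width: 0.965
gripper_force: 0.0
```

Emit:
servo_tool:
  commands:
    - [[0.3, 0, 0, 0, 0, 0, 0], [0.4, 0, 0, 0, 0, 0, 0], [0.5, 0, 0, 0, 0, 0, 0], [0.6, 0, 0, 0, 0, 0, 0], [0.6, 0, 0, 0, 0, 0, 0]]

```text
time_s: 5.3
tcp_pos: [0.5125, 0.2101, 0.0498]
ee_rot: [[0.952, 0.307, 0.0], [0.307, -0.952, -0.001], [-0.0, 0.001, -1.0]]
wrist_force: [0.1, -1.3, 1.6]
gripper_width: 0.571
gripper_force: 30.0
```

Emit:
servo_tool:
  commands:
    - [[0.6, -4, 0, 0, 0, 0, 0], [0.6, -9, 0, 0, 0, 0, 0], [0.6, -15, 0, 0, 0, 0, 0], [0.6, -20, 0, 0, 0, 0, 0], [0.6, -25, 0, 0, 0, 0, 0]]

```text
time_s: 5.8
tcp_pos: [0.4881, 0.2029, 0.0497]
ee_rot: [[0.952, 0.307, 0.0], [0.307, -0.952, 0.0], [0.001, -0.0, -1.0]]
wrist_force: [1.1, 0.3, 1.2]
gripper_width: 0.572
gripper_force: 30.0
```

Emit:
servo_tool:
  commands:
    - [[0.6, -6, 0, 0, 0, 0, 0], [0.6, -12, 0, 0, 0, 0, 0], [0.6, -18, 0, 0, 0, 0, 0], [0.6, -23, 0, 0, 0, 0, 0], [0.6, -23, 0, 0, 0, 0, 0]]

```text
time_s: 6.3
tcp_pos: [0.4656, 0.1953, 0.0497]
ee_rot: [[0.952, 0.307, -0.001], [0.307, -0.952, -0.001], [-0.001, 0.0, -1.0]]
wrist_force: [-1.4, -0.7, 3.3]
gripper_width: 0.573
gripper_force: 30.0
```

Emit:
servo_tool:
  commands:
    - [[0.6, 0, 0, -4, 0, 0, 0], [0.6, 0, 0, -9, 0, 0, 0], [0.6, 0, 0, -16, 0, 0, 0], [0.6, 0, 0, -23, 0, 0, 0], [0.6, 0, 0, -30, 0, 0, 0]]

```text
time_s: 6.8
tcp_pos: [0.4667, 0.1958, 0.0802]
ee_rot: [[0.952, 0.307, 0.0], [0.307, -0.952, 0.0], [0.0, -0.0, -1.0]]
wrist_force: [0.5, 0.7, -1.2]
gripper_width: 0.572
gripper_force: 30.0
```

```bash
python3 - <<'E'
from h import *
plan([(450,110,190,-20),(450,-40,220,-60),(470,-190,220,-98)])
E
```

```text
from [466.7 195.8  80.2] 17.88 tilt [0.     0.0001]
(450, 110, 190, -20) shift [np.float64(-42.2), np.float64(76.5), np.float64(-109.8)] az 0.661
(450, -40, 220, -60) shift [np.float64(51.3), np.float64(141.0), np.int64(-30)] az 0.698
(470, -190, 220, -98) shift [np.float64(139.9), np.float64(57.7), np.int64(0)] az 0.663
```

Emit:
servo_tool:
  commands:
    - [[0.6, -8, 15, -25, 0, 0, 0.11], [0.6, -17, 31, -47, 0, 0, 0.25], [0.6, -25, 46, -69, 0, 0, 0.39], [0.6, -34, 61, -90, 0, 0, 0.53], [0.6, -42, 76, -110, 0, 0, 0.661]]

```text
time_s: 7.3
tcp_pos: [0.4496, 0.1098, 0.191]
ee_rot: [[0.938, -0.347, 0.0], [-0.347, -0.938, 0.001], [0.0, -0.001, -1.0]]
wrist_force: [-0.3, 0.5, -2.0]
gripper_width: 0.57
gripper_force: 30.0
```

Emit:
servo_tool:
  commands:
    - [[0.6, 10, 28, -6, 0, 0, 0.14], [0.6, 20, 56, -12, 0, 0, 0.28], [0.6, 31, 85, -18, 0, 0, 0.42], [0.6, 41, 113, -24, 0, 0, 0.56], [0.6, 51, 141, -30, 0, 0, 0.698]]

```text
time_s: 7.8
tcp_pos: [0.4493, -0.0406, 0.2204]
ee_rot: [[0.495, -0.869, 0.001], [-0.869, -0.495, 0.0], [-0.0, -0.001, -1.0]]
wrist_force: [0.3, -0.2, -0.3]
gripper_width: 0.575
gripper_force: 30.0
```

Emit:
servo_tool:
  commands:
    - [[0.6, 35, 15, 0, 0, 0, 0.15], [0.6, 70, 29, 0, 0, 0, 0.3], [0.6, 105, 44, 0, 0, 0, 0.45], [0.6, 140, 58, 0, 0, 0, 0.6], [0.6, 140, 58, 0, 0, 0, 0.663]]

```text
time_s: 8.3
tcp_pos: [0.4696, -0.193, 0.2196]
ee_rot: [[-0.147, -0.989, -0.0], [-0.989, 0.147, -0.001], [0.001, -0.0, -1.0]]
wrist_force: [0.5, 0.4, -2.1]
gripper_width: 0.572
gripper_force: 30.0
```

```bash
python3 - <<'E'
from h import *
c=r.capture("wrist");cv2.imwrite("pics/w4.png",c["pixels"][...,::-1]);np.savez("w4.npz",**c)
plan([])
E
```

```text
from [ 469.2 -191.6  219.5] -98.45 tilt [-0.0006  0.0002]
```

View pics/w4.png

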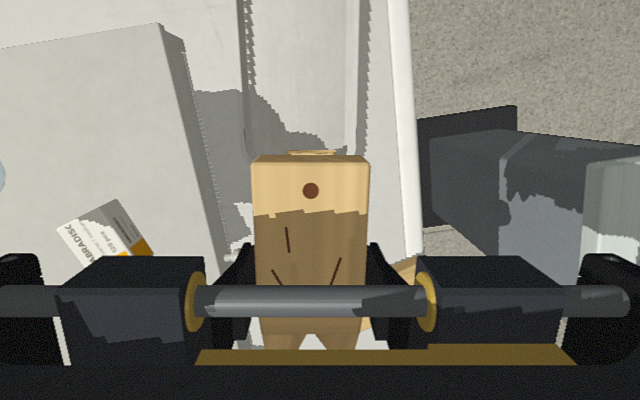

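The held worn pin hangs between the fingers (columns 252–370, hole at (311,190)); beyond it the tray runs up the picture between about column 238 and 372 at the top, its near end at row ~158.

```bash
python3 - <<'E'
from h import *
c=dict(np.load("w4.npz"))
g=cv2.cvtColor(c["pixels"],cv2.COLOR_RGB2GRAY).astype(int)
for v in(5,40,70): print(v,"L",g[v,230:256].tolist(),"R",g[v,350:385].tolist())
E
```

```text
5 L [205, 209, 209, 209, 208, 199, 161, 111, 104, 104, 110, 104, 112, 117, 135, 129, 119, 120, 123, 143, 196, 214, 212, 212, 210, 209] R [203, 199, 200, 204, 209, 209, 208, 208, 196, 166, 130, 128, 127, 133, 129, 130, 128, 129, 125, 125, 169, 200, 204, 202, 203, 202, 201, 201, 202, 204, 201, 203, 202, 204, 201]
40 L [208, 210, 211, 210, 211, 213, 214, 213, 184, 129, 107, 110, 108, 111, 107, 127, 182, 202, 162, 123, 115, 120, 139, 191, 211, 212] R [206, 205, 205, 206, 207, 205, 209, 207, 177, 135, 128, 127, 131, 132, 134, 129, 133, 129, 132, 138, 177, 204, 208, 204, 202, 203, 203, 203, 205, 203, 202, 202, 206, 206, 203]
70 L [208, 210, 211, 212, 214, 211, 210, 210, 210, 210, 180, 122, 102, 106, 105, 106, 112, 131, 144, 132, 124, 116, 120, 118, 159, 202] R [202, 202, 207, 211, 212, 213, 212, 190, 144, 132, 134, 130, 131, 133, 132, 134, 133, 128, 131, 180, 206, 205, 204, 204, 206, 205, 206, 202, 202, 205, 203, 205, 204, 205, 205]
```

```bash
python3 - <<'E'
from h import *
c=dict(np.load("w4.npz"))
f=lambda u,v:(ray(c,(u,v),.015)[:2]*1000).round(1)
for v,a,b in((5,236,370),(40,238.3,370),(70,240.2,369)):
    A,B=f(a,v),f(b,v);print(A,B,np.linalg.norm(A-B),(A+B)/2)
print(f(300,158))
E
```

```text
[ 511.8 -366.6] [ 390.  -348.4] 123.1522634789958 [ 450.9 -357.5]
[ 515.8 -337.5] [ 392.9 -319.1] 124.2697469217669 [ 454.35 -328.3 ]
[ 519.4 -311.3] [ 396.5 -293. ] 124.25497977948407 [ 457.95 -302.15]
[ 475.5 -218.9]
```

```bash
python3 - <<'E'
from h import *
plan([(459,-317,130,-98),(459,-317,34,-98)])
E
```

```text
from [ 469.2 -191.6  219.5] -98.45 tilt [-0.0006  0.0002]
(459, -317, 130, -98) shift [np.float64(125.6), np.float64(-8.4), np.float64(89.5)] az -0.008
(459, -317, 34, -98) shift [np.float64(-0.0), np.float64(0.0), np.int64(96)] az -0.0
```

Emit:
servo_tool:
  commands:
    - [[0.6, 31, -2, 15, 0, 0, -0.008], [0.6, 63, -4, 35, 0, 0, -0.008], [0.6, 94, -6, 60, 0, 0, -0.008], [0.6, 126, -8, 80, 0, 0, -0.008], [0.6, 126, -8, 90, 0, 0, -0.008]]

```text
time_s: 8.85
tcp_pos: [0.4588, -0.3173, 0.1276]
ee_rot: [[-0.133, -0.991, -0.003], [-0.991, 0.133, 0.001], [-0.0, 0.003, -1.0]]
wrist_force: [-0.9, 0.4, -2.2]
gripper_width: 0.572
gripper_force: 30.0
```

Emit:
servo_tool:
  commands:
    - [[0.6, 0, 0, 25, 0, 0, 0], [0.6, 0, 0, 50, 0, 0, 0], [0.6, 0, 0, 70, 0, 0, 0], [0.6, 0, 0, 85, 0, 0, 0], [0.6, 0, 0, 92, 0, 0, 0]]

```text
time_s: 9.35
tcp_pos: [0.4596, -0.3143, 0.0366]
ee_rot: [[-0.129, -0.992, -0.002], [-0.992, 0.129, 0.001], [-0.001, 0.002, -1.0]]
wrist_force: [0.1, 0.8, -1.7]
gripper_width: 0.564
gripper_force: 30.0
```

Emit:
servo_tool:
  commands:
    - [[0.6, 0, 0, 2, 0, 0, 0], [0.6, 0, 0, 4, 0, 0, 0], [0.6, 0, 0, 5, 0, 0, 0], [0.6, 0, 0, 5, 0, 0, 0], [0.6, 0, 0, 5, 0, 0, 0]]

```text
time_s: 9.85
tcp_pos: [0.4603, -0.3156, 0.0331]
ee_rot: [[-0.131, -0.991, 0.001], [-0.991, 0.131, -0.0], [0.0, -0.001, -1.0]]
wrist_force: [0.3, -0.6, -0.8]
gripper_width: 0.57
gripper_force: 30.0
```

Emit:
servo_tool:
  commands:
    - [[0.6, 0, 0, 1, 0, 0, 0], [0.5, 0, 0, 1, 0, 0, 0], [0.4, 0, 0, 1, 0, 0, 0], [0.2, 0, 0, 1, 0, 0, 0], [0.1, 0, 0, 1, 0, 0, 0]]

```text
time_s: 10.35
tcp_pos: [0.4602, -0.3156, 0.0317]
ee_rot: [[-0.131, -0.991, 0.0], [-0.991, 0.131, -0.0], [0.0, -0.0, -1.0]]
wrist_force: [0.2, -0.0, -0.8]
gripper_width: 0.702
gripper_force: 0.0
```

Emit:
servo_tool:
  commands:
    - [[0, 0, 0, -10, 0, 0, 0], [0, 0, 0, -35, 0, 0, 0], [0, 0, 0, -80, 0, 0, 0], [0, 0, 0, -120, 0, 0, 0], [0, 0, 0, -160, 0, 0, 0]]

```text
time_s: 10.85
tcp_pos: [0.4599, -0.3155, 0.1942]
ee_rot: [[-0.131, -0.991, 0.001], [-0.991, 0.131, -0.001], [0.0, -0.001, -1.0]]
wrist_force: [0.6, -0.6, 0.2]
gripper_width: 0.993
gripper_force: 0.0
```

```bash
python3 - <<'E'
from h import *
plan([(400,-230,215,-60),(350,-130,215,-20),(320,-80,200,14)])
c=r.capture("side");cv2.imwrite("pics/s1.png",c["pixels"][150:350,200:520,::-1].repeat(2,0).repeat(2,1))
E
```

```text
from [ 459.9 -315.5  194.2] -97.5 tilt [ 0.001  -0.0005]
(400, -230, 215, -60) shift [np.float64(-76.9), np.float64(70.5), np.float64(-20.8)] az -0.654
(350, -130, 215, -20) shift [np.float64(-111.6), np.float64(-6.7), np.int64(0)] az -0.698
(320, -80, 200, 14) shift [np.float64(-45.3), np.float64(-36.7), np.int64(15)] az -0.593
```

View pics/s1.png

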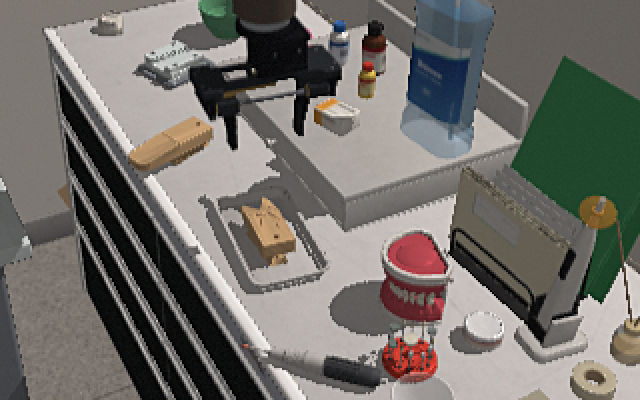

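The worn pin stands in the tray (crop (270,230)), clear of the fingers; the new pin is at crop (170,145), untouched.

```bash
python3 - <<'E'
from h import *
plan([(410,-250,210,-60),(370,-130,210,-20),(355,-65,200,14)])
E
```

```text
from [ 463.5 -317.7  202. ] -97.4 tilt [ 0.0132 -0.008 ]
(410, -250, 210, -60) shift [np.float64(-60.3), np.float64(61.7), np.float64(-8.0)] az -0.653
(370, -130, 210, -20) shift [np.float64(-123.9), np.float64(-25.4), np.int64(0)] az -0.698
(355, -65, 200, 14) shift [np.float64(-36.3), np.float64(-55.9), np.int64(10)] az -0.593
```

Emit:
servo_tool:
  commands:
    - [[0, -12, 12, -1, 0, 0, -0.13], [0, -24, 24, -2, 0, 0, -0.26], [0, -36, 36, -4, 0, 0, -0.39], [0, -48, 49, -6, 0, 0, -0.52], [0, -60, 62, -8, 0, 0, -0.653]]

```text
time_s: 11.4
tcp_pos: [0.4059, -0.2474, 0.2002]
ee_rot: [[0.503, -0.864, 0.001], [-0.864, -0.503, -0.0], [0.001, -0.001, -1.0]]
wrist_force: [0.2, 0.6, 0.3]
gripper_width: 0.999
gripper_force: 0.0
```

Emit:
servo_tool:
  commands:
    - [[0, -25, -5, 0, 0, 0, -0.14], [0, -50, -10, 0, 0, 0, -0.28], [0, -75, -15, 0, 0, 0, -0.42], [0, -99, -20, 0, 0, 0, -0.56], [0, -124, -25, 0, 0, 0, -0.698]]

```text
time_s: 11.9
tcp_pos: [0.3659, -0.1272, 0.2001]
ee_rot: [[0.941, -0.339, 0.001], [-0.339, -0.941, 0.0], [0.001, -0.0, -1.0]]
wrist_force: [-0.4, 0.1, 0.0]
gripper_width: 0.997
gripper_force: 0.0
```

Emit:
servo_tool:
  commands:
    - [[0, -9, -14, 3, 0, 0, -0.148], [0, -18, -28, 6, 0, 0, -0.296], [0, -27, -42, 9, 0, 0, -0.444], [0, -36, -56, 10, 0, 0, -0.593], [0, -36, -56, 10, 0, 0, -0.593]]

```text
time_s: 12.4
tcp_pos: [0.3513, -0.0621, 0.19]
ee_rot: [[0.97, 0.243, 0.001], [0.243, -0.97, 0.0], [0.001, -0.0, -1.0]]
wrist_force: [0.6, -0.9, -1.1]
gripper_width: 1.001
gripper_force: 0.0
```

```bash
python3 - <<'E'
from h import *
c=r.capture("wrist");cv2.imwrite("pics/w5.png",c["pixels"][...,::-1]);np.savez("w5.npz",**c)
for k in wood(c["pixels"])[:3]:
    P,q=topshape(c,k,.041);b=cv2.boundingRect(k);print(b,[np.round(v,1) for v in q])
plan([])
E
```

```text
(286, 28, 62, 176) [array([414.7, -52.5]), array([143.3,  48.8]), np.float64(15.8)]
(542, 94, 98, 95) [array([ 460.9, -293. ]), array([112. ,  52.3]), np.float64(82.6)]
(510, 343, 111, 23) [array([ 249.9, -360.4]), array([ 27.2, 116.1]), np.float64(14.1)]
from [351.7 -62.6 190.1] 13.88 tilt [0.0013 0.0002]
```

View pics/w5.png

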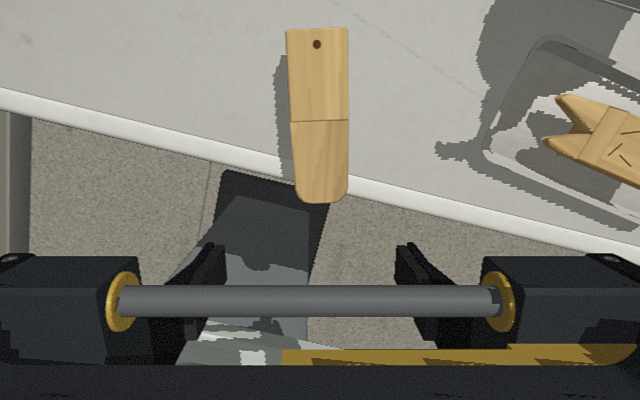

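The new pin spans columns 286–348, rows 28–203, with the nose line at row 120 and its hole at (317,44).

```bash
python3 - <<'E'
from h import *
c=dict(np.load("w5.npz"))
k=wood(c["pixels"])[0]
a,m=bar(c,k,range(34,116),.041)
a=np.radians(a);e=np.array([np.cos(a),np.sin(a)])
b=ray(c,(317,28.3),.041)[:2]*1000;l=ray(c,(319,120),.041)[:2]*1000
o1=b@e-40;o2=l@e+32;n=np.array([-e[1],e[0]]);print(o1,o2,np.degrees(a))
G=e*((o1+o2)/2-15)+n*(m@n);print("grip",G)
d=np.degrees(a);plan([(G[0],G[1],100,d),(G[0],G[1],31,d)])
E
```

```text
edges [np.float32(16.33), np.float32(16.78)] mid [450.5 -42.5] width 47.9
414.1309050800275 415.8884344892901 16.557087
grip [431.62223336 -48.13096083]
from [351.7 -62.6 190.1] 13.88 tilt [0.0013 0.0002]
(np.float64(431.6222333558688), np.float64(-48.130960828178075), 100, np.float32(16.557087)) shift [np.float64(81.1), np.float64(5.2), np.float64(90.1)] az -0.047
(np.float64(431.6222333558688), np.float64(-48.130960828178075), 31, np.float32(16.557087)) shift [np.float64(0.0), np.float64(0.0), np.float64(69.0)] az -0.0
```

Emit:
servo_tool:
  commands:
    - [[0, 25, 2, 20, 0, 0, -0.047], [0, 55, 4, 45, 0, 0, -0.047], [0, 81, 5, 70, 0, 0, -0.047], [0, 81, 5, 90, 0, 0, -0.047], [0, 81, 5, 100, 0, 0, -0.047]]

```text
time_s: 12.95
tcp_pos: [0.4311, -0.0492, 0.0878]
ee_rot: [[0.959, 0.282, -0.003], [0.282, -0.959, -0.001], [-0.004, -0.0, -1.0]]
wrist_force: [-0.8, -0.5, -0.3]
gripper_width: 1.002
gripper_force: 0.0
```

Emit:
servo_tool:
  commands:
    - [[0, 0, 0, 20, 0, 0, 0], [0, 0, 0, 40, 0, 0, 0], [0, 0, 0, 55, 0, 0, 0], [0, 0, 0, 59, 0, 0, 0], [0, 0, 0, 59, 0, 0, 0]]

```text
time_s: 13.45
tcp_pos: [0.4315, -0.0488, 0.0307]
ee_rot: [[0.959, 0.284, -0.0], [0.284, -0.959, -0.0], [-0.0, 0.0, -1.0]]
wrist_force: [-0.6, 0.2, 0.2]
gripper_width: 0.996
gripper_force: 0.0
```

Emit:
servo_tool:
  commands:
    - [[0.2, 0, 0, 0, 0, 0, 0], [0.4, 0, 0, 0, 0, 0, 0], [0.5, 0, 0, 0, 0, 0, 0], [0.6, 0, 0, 0, 0, 0, 0], [0.6, 0, 0, 0, 0, 0, 0]]

```text
time_s: 13.95
tcp_pos: [0.4317, -0.0484, 0.0308]
ee_rot: [[0.958, 0.285, 0.001], [0.285, -0.958, 0.0], [0.001, 0.0, -1.0]]
wrist_force: [-0.1, 0.0, 0.0]
gripper_width: 0.631
gripper_force: 0.0
```

Emit:
servo_tool:
  commands:
    - [[0.6, 0, 0, 0, 0, 0, 0], [0.6, 0, 0, 0, 0, 0, 0], [0.6, 0, 0, -10, 0, 0, 0], [0.6, 0, 0, -30, 0, 0, 0], [0.6, 0, 0, -60, 0, 0, 0]]

```text
time_s: 14.45
tcp_pos: [0.4299, -0.0487, 0.0903]
ee_rot: [[0.959, 0.285, -0.005], [0.285, -0.959, -0.001], [-0.005, -0.001, -1.0]]
wrist_force: [1.4, -0.2, -2.2]
gripper_width: 0.571
gripper_force: 30.0
```

```bash
python3 - <<'E'
from h import *
plan([(445,80,140,17),(468.3,195.8,100,17.8),(468.3,195.8,62,17.8)])
E
```

```text
from [429.9 -48.7  90.3] 16.54 tilt [-0.0047 -0.0008]
(445, 80, 140, 17) shift [np.float64(51.1), np.float64(-119.1), np.float64(-49.7)] az -0.008
(468.3, 195.8, 100, 17.8) shift [np.float64(56.1), np.float64(-103.9), np.float64(40.0)] az -0.014
(468.3, 195.8, 62, 17.8) shift [np.float64(0.0), np.float64(0.0), np.float64(38.0)] az -0.0
```

Emit:
servo_tool:
  commands:
    - [[0.6, 8, -20, -15, 0, 0, -0.004], [0.6, 19, -45, -35, 0, 0, -0.008], [0.6, 30, -70, -50, 0, 0, -0.008], [0.6, 41, -95, -50, 0, 0, -0.008], [0.6, 51, -119, -50, 0, 0, -0.008]]

```text
time_s: 14.95
tcp_pos: [0.4463, 0.0814, 0.1415]
ee_rot: [[0.956, 0.293, 0.001], [0.293, -0.956, 0.001], [0.001, -0.001, -1.0]]
wrist_force: [-0.4, -0.8, -2.3]
gripper_width: 0.572
gripper_force: 30.0
```

Emit:
servo_tool:
  commands:
    - [[0.6, 14, -26, 10, 0, 0, -0.007], [0.6, 28, -52, 20, 0, 0, -0.014], [0.6, 44, -80, 30, 0, 0, -0.014], [0.6, 56, -104, 40, 0, 0, -0.014], [0.6, 56, -104, 40, 0, 0, -0.014]]

```text
time_s: 15.45
tcp_pos: [0.4696, 0.1984, 0.0995]
ee_rot: [[0.951, 0.309, -0.001], [0.309, -0.951, -0.001], [-0.001, 0.0, -1.0]]
wrist_force: [0.0, -0.2, -1.7]
gripper_width: 0.573
gripper_force: 30.0
```

Emit:
servo_tool:
  commands:
    - [[0.6, 0, 0, 0, 0, 0, 0], [0.6, 0, 0, 0, 0, 0, 0], [0.6, 0, 0, 0, 0, 0, 0], [0.6, 0, 0, 0, 0, 0, 0], [0.6, 0, 0, 0, 0, 0, 0]]

```text
time_s: 15.95
tcp_pos: [0.4696, 0.1956, 0.1009]
ee_rot: [[0.952, 0.305, 0.0], [0.305, -0.952, 0.0], [0.0, -0.0, -1.0]]
wrist_force: [-0.1, 0.2, -1.9]
gripper_width: 0.573
gripper_force: 30.0
```

```bash
python3 - <<'E'
from h import *
c=r.capture("wrist");cv2.imwrite("pics/w6.png",c["pixels"][...,::-1]);np.savez("w6.npz",**c)
s=r.sense();print(s["tcp_pos"],s["wrist_force"])
plan([(468.3,195.8,75,17.8)])
E
```

```text
[0.46961449 0.19568268 0.10083697] [-0.02758975 -0.19757276 -1.92031947]
from [469.6 195.7 100.8] 17.8 tilt [0.0003 0.0003]
(468.3, 195.8, 75, 17.8) shift [np.float64(-1.2), np.float64(-0.5), np.float64(25.8)] az -0.0
```

View pics/w6.png

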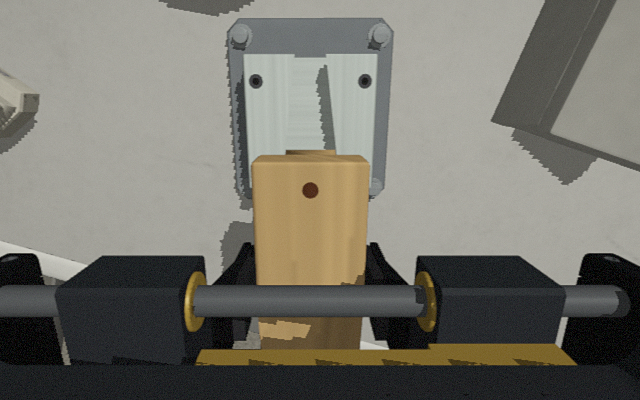

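The held new pin (columns 252–369) is lined up with the way (block columns 243–378, slot at the back 290–327), centred within about 1 px.

Emit:
servo_tool:
  commands:
    - [[0.6, -1, -0.5, 12, 0, 0, 0], [0.6, -1, -0.5, 24, 0, 0, 0], [0.6, -1, -0.5, 34, 0, 0, 0], [0.6, -1, -0.5, 40, 0, 0, 0], [0.6, -1, -0.5, 44, 0, 0, 0]]

```text
time_s: 16.5
tcp_pos: [0.4683, 0.196, 0.0557]
ee_rot: [[0.952, 0.306, -0.001], [0.306, -0.952, -0.001], [-0.001, 0.001, -1.0]]
wrist_force: [-0.5, -0.4, -0.9]
gripper_width: 0.573
gripper_force: 30.0
```

Emit:
servo_tool:
  commands:
    - [[0.6, 0, 0, 2, 0, 0, 0], [0.6, 0, 0, 4, 0, 0, 0], [0.6, 0, 0, 5, 0, 0, 0], [0.6, 0, 0, 5.5, 0, 0, 0], [0.6, 0, 0, 5.5, 0, 0, 0]]

```text
time_s: 17.0
tcp_pos: [0.4685, 0.1963, 0.0512]
ee_rot: [[0.952, 0.306, 0.0], [0.306, -0.952, 0.0], [0.0, -0.0, -1.0]]
wrist_force: [0.6, -0.3, -2.4]
gripper_width: 0.571
gripper_force: 30.0
```

Emit:
servo_tool:
  commands:
    - [[0.6, 4, 0, 0.3, 0, 0, 0], [0.6, 10, 0, 0.3, 0, 0, 0], [0.6, 16, 0, 0.3, 0, 0, 0], [0.6, 21, 0, 0.3, 0, 0, 0], [0.6, 25, 0, 0.3, 0, 0, 0]]

```text
time_s: 17.5
tcp_pos: [0.4929, 0.204, 0.0508]
ee_rot: [[0.952, 0.306, 0.0], [0.306, -0.952, -0.0], [0.0, 0.0, -1.0]]
wrist_force: [-0.7, -0.2, -1.8]
gripper_width: 0.572
gripper_force: 30.0
```

Emit:
servo_tool:
  commands:
    - [[0.6, 4, 0, 0, 0, 0, 0], [0.6, 8, 0, 0, 0, 0, 0], [0.6, 12, 0, 0, 0, 0, 0], [0.6, 16, 0, 0, 0, 0, 0], [0.6, 18, 0, 0, 0, 0, 0]]

```text
time_s: 18.0
tcp_pos: [0.5098, 0.2095, 0.0508]
ee_rot: [[0.952, 0.306, 0.0], [0.306, -0.952, 0.0], [0.0, -0.0, -1.0]]
wrist_force: [-0.9, -0.5, -0.3]
gripper_width: 0.571
gripper_force: 30.0
```

Emit:
servo_tool:
  commands:
    - [[0.6, 1, 0, 0, 0, 0, 0], [0.6, 2, 0, 0, 0, 0, 0], [0.6, 3, 0, 0, 0, 0, 0], [0.6, 4, 0, 0, 0, 0, 0], [0.6, 5, 0, 0, 0, 0, 0]]

```text
time_s: 18.5
tcp_pos: [0.5137, 0.2103, 0.0508]
ee_rot: [[0.952, 0.306, -0.001], [0.306, -0.952, -0.001], [-0.001, 0.001, -1.0]]
wrist_force: [-1.5, -3.3, 2.1]
gripper_width: 0.574
gripper_force: 30.0
```

Emit:
servo_tool:
  commands:
    - [[0.6, 0.5, 0, 0, 0, 0, 0], [0.6, 1, 0, 0, 0, 0, 0], [0.6, 1.5, 0, 0, 0, 0, 0], [0.6, 2, 0, 0, 0, 0, 0], [0.6, 2, 0, 0, 0, 0, 0]]

```text
time_s: 19.0
tcp_pos: [0.5156, 0.2107, 0.0508]
ee_rot: [[0.952, 0.306, -0.001], [0.306, -0.952, -0.001], [-0.002, 0.001, -1.0]]
wrist_force: [-3.1, -3.2, 4.1]
gripper_width: 0.571
gripper_force: 30.0
```

Emit:
servo_tool:
  commands:
    - [[0.6, 0.5, 0, 0, 0, 0, 0], [0.6, 1, 0, 0, 0, 0, 0], [0.6, 1.5, 0, 0, 0, 0, 0], [0.6, 2, 0, 0, 0, 0, 0], [0.6, 2, 0, 0, 0, 0, 0]]

```text
time_s: 19.5
tcp_pos: [0.5173, 0.2111, 0.0508]
ee_rot: [[0.952, 0.306, -0.002], [0.306, -0.952, -0.002], [-0.002, 0.001, -1.0]]
wrist_force: [-3.0, -5.4, 4.8]
gripper_width: 0.569
gripper_force: 30.0
```

Emit:
servo_tool:
  commands:
    - [[0.6, 0.3, 0, 0, 0, 0, 0], [0.6, 0.6, 0, 0, 0, 0, 0], [0.6, 1, 0, 0, 0, 0, 0], [0.6, 1, 0, 0, 0, 0, 0], [0.6, 1, 0, 0, 0, 0, 0]]

```text
time_s: 20.0
tcp_pos: [0.5181, 0.2112, 0.0508]
ee_rot: [[0.952, 0.306, -0.002], [0.306, -0.952, -0.002], [-0.003, 0.001, -1.0]]
wrist_force: [-2.6, -5.7, 4.5]
gripper_width: 0.571
gripper_force: 30.0
```

Emit:
servo_tool:
  commands:
    - [[0.6, 0.3, 0.3, 0, 0, 0, 0], [0.6, 0.6, 0.6, 0, 0, 0, 0], [0.6, 1, 0.6, 0, 0, 0, 0], [0.6, 1.5, 0.6, 0, 0, 0, 0], [0.6, 1.5, 0.6, 0, 0, 0, 0]]

```text
time_s: 20.5
tcp_pos: [0.5185, 0.2112, 0.0508]
ee_rot: [[0.952, 0.306, -0.004], [0.306, -0.952, -0.002], [-0.005, 0.001, -1.0]]
wrist_force: [-8.0, -4.2, 7.0]
gripper_width: 0.567
gripper_force: 30.0
```

Emit:
servo_tool:
  commands:
    - [[0.6, 0.3, 0, 0, 0, 0, 0], [0.6, 0.6, 0, 0, 0, 0, 0], [0.6, 1, 0, 0, 0, 0, 0], [0.6, 1, 0, 0, 0, 0, 0], [0.6, 1, 0, 0, 0, 0, 0]]

```text
time_s: 21.0
tcp_pos: [0.5185, 0.2112, 0.0508]
ee_rot: [[0.952, 0.306, -0.006], [0.306, -0.952, -0.003], [-0.007, 0.001, -1.0]]
wrist_force: [-9.7, -3.6, 8.7]
gripper_width: 0.573
gripper_force: 30.0
```

Emit:
servo_tool:
  commands:
    - [[0.6, 0.6, 0, 0, 0, 0, 0], [0.6, 1.2, 0, 0, 0, 0, 0], [0.6, 2, 0, 0, 0, 0, 0], [0.6, 2.5, 0, 0, 0, 0, 0], [0.6, 3, 0, 0, 0, 0, 0]]

```text
time_s: 21.5
tcp_pos: [0.5187, 0.2113, 0.0507]
ee_rot: [[0.952, 0.305, -0.012], [0.305, -0.952, -0.006], [-0.013, 0.002, -1.0]]
wrist_force: [-17.6, -2.0, 16.3]
gripper_width: 0.573
gripper_force: 30.0
```

Emit:
servo_tool:
  commands:
    - [[0.6, 0.5, 0, 0, 0, 0, 0], [0.6, 1, 0, 0, 0, 0, 0], [0.6, 1.5, 0, 0, 0, 0, 0], [0.6, 1.5, 0, 0, 0, 0, 0], [0.6, 1.5, 0, 0, 0, 0, 0]]

```text
time_s: 22.0
tcp_pos: [0.5188, 0.2113, 0.0506]
ee_rot: [[0.952, 0.305, -0.014], [0.305, -0.952, -0.007], [-0.015, 0.002, -1.0]]
wrist_force: [-19.3, -1.9, 17.3]
gripper_width: 0.574
gripper_force: 30.0
```

```bash
python3 - <<'E'
from h import *
c=r.capture("wrist");cv2.imwrite("pics/w7.png",c["pixels"][0:260,180:440,::-1].repeat(2,0).repeat(2,1));np.savez("w7.npz",**c)
s=r.sense();print(s["tcp_pos"],s["wrist_force"])
E
```

```text
[0.5187972  0.21128483 0.05066449] [-20.63771149  -1.56130537  16.9334771 ]
```

Emit:
servo_tool:
  commands:
    - [[0.6, -2, 0, 0, 0, 0, 0], [0.6, -4, 0, 0, 0, 0, 0], [0.6, -6, 0, 0, 0, 0, 0], [0.6, -6, 0, 0, 0, 0, 0], [0.6, -6, 0, 0, 0, 0, 0]]

```text
time_s: 22.55
tcp_pos: [0.5187, 0.2113, 0.0507]
ee_rot: [[0.952, 0.306, -0.003], [0.306, -0.952, -0.002], [-0.004, 0.001, -1.0]]
wrist_force: [-5.5, -2.7, 4.4]
gripper_width: 0.572
gripper_force: 30.0
```

Emit:
servo_tool:
  commands:
    - [[0.5, 0, 0, 0, 0, 0, 0], [0.3, 0, 0, 0, 0, 0, 0], [0.1, 0, 0, 0, 0, 0, 0], [0, 0, 0, 0, 0, 0, 0], [0, 0, 0, 0, 0, 0, 0]]

```text
time_s: 23.05
tcp_pos: [0.5207, 0.2128, 0.0508]
ee_rot: [[0.952, 0.306, 0.001], [0.306, -0.952, 0.001], [0.002, -0.001, -1.0]]
wrist_force: [0.5, -0.7, -0.1]
gripper_width: 0.849
gripper_force: 0.0
```

Emit:
servo_tool:
  commands:
    - [[0, 0, 0, -10, 0, 0, 0], [0, 0, 0, -30, 0, 0, 0], [0, 0, 0, -60, 0, 0, 0], [0, -30, 0, -95, 0, 0, 0], [0, -65, 0, -130, 0, 0, 0]]

```text
time_s: 23.55
tcp_pos: [0.4583, 0.1924, 0.1822]
ee_rot: [[0.952, 0.306, 0.001], [0.306, -0.952, 0.0], [0.001, 0.0, -1.0]]
wrist_force: [-0.7, -0.0, 1.0]
gripper_width: 1.0
gripper_force: 0.0
```

Emit:
servo_tool:
  commands:
    - [[0, 0, 0, 0, 0, 0, 0], [0, 0, 0, 0, 0, 0, 0], [0, 0, 0, 0, 0, 0, 0], [0, 0, 0, 0, 0, 0, 0], [0, 0, 0, 0, 0, 0, 0]]

```text
time_s: 24.05
tcp_pos: [0.4583, 0.1922, 0.1795]
ee_rot: [[0.952, 0.306, -0.002], [0.306, -0.952, -0.002], [-0.002, 0.001, -1.0]]
wrist_force: [-0.0, 0.4, 0.7]
gripper_width: 0.999
gripper_force: 0.0
```

```bash
python3 - <<'E'
from h import *
c=r.capture("wrist");cv2.imwrite("pics/w8.png",c["pixels"][...,::-1]);np.savez("w8.npz",**c)
k=[k for k in wood(c["pixels"]) if cv2.boundingRect(k)[1]<150][0];b=cv2.boundingRect(k);print(b)
a,m=bar(c,k,range(b[1]+10,b[1]+70),.061)
e=np.array([.9521,.3058]);H=np.array([532.1,216.3])
B=ray(c,(b[0]+b[2]/2,b[1]),.061)[:2]*1000;print("origin x rel holder",(B-H)@e-40,"lat",(m-H)@np.array([-e[1],e[0]]))
print(ray(c,(310,b[1]),.061)); plan([])
E
```

```text
(277, 46, 68, 187)
edges [np.float32(17.76), np.float32(17.86)] mid [544.4 220.6] width 48.1
origin x rel holder -0.09060598186131585 lat 0.3651814410116429
[0.56998743 0.22884587 0.061     ]
from [458.3 192.2 179.6] 17.81 tilt [-0.0017 -0.0015]
```

View pics/w8.png

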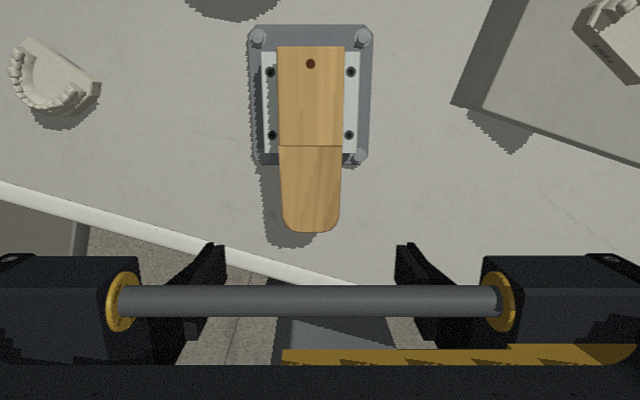

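The new pin sits in the way at home (0.1 mm short by measurement), in line at 17.8°, with its back end (row 46) flush with the block and the gripper clear.

```bash
python3 -c "
from station import r
print(r.finish_job())"
```

```text
the job is handed in; nothing more can be done
None
```

The job is handed in, with no verdict returned yet: the worn pin stands in the tray, and the new pin was pushed home with about 20 N, held still when let go, and measures about 0.1 mm short of home and in line.

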